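Run a parts bin down the gravity trolley track and catch it

TASK

Press the red pad down to drop the gate so that the blue bin trolley rolls off down its track, and let it run free to the yellow marks. Then catch it on its yellow sprung buffer with the fingers, so softly that the buffer never goes in more than half-way (10 mm), bring the trolley to a standstill well short of the red end stop and keep it standing there for a second. Finally ease it down until it rests against both red posts and leave it there, with nothing else disturbed.

Things in the scene. Friction and masses are not known exactly. Their poses are not given: they have to be found in the camera images.
- lane: green sloping trolley track on the table, 720 mm long, 164 mm wide over its side rails. Origin: mid track at the height of the bin's underside, about 90 mm above the table. x runs downhill along the track (slope 0.022 rad), y across it, z square to it. Side rail tops at z = +4 mm. Gate tab at x = -150 mm. Yellow marks on both rails at x = +15 mm.
- end_stop: red end stop clamped on the track anywhere from x = +220 to +285 mm. Origin: mid track at the height of the bin's underside, on the uphill faces of its two posts; axes as the lane's. Posts 12 mm thick along x, 24 mm wide, centred at y = +-63 mm, tops at z = +45 mm, so a 102 mm wide gap is open between them for the fingers.
- gate_pad (a joint): travel of the drop gate, in m: 0 with its orange tab up in front of the bin, 0.028 fully pressed with the tab sunk below the bin (the bin rolls off from about 0.022). Moves down square to the track, needs about 4 N, and stays where it is left.
- pad_top (a point): centre of the top of the red press pad (44 mm diameter) beside the track on the robot's side, which works the gate. In the lane's frame at x = -250, y = -135, z = +45 mm when up and 28 mm lower when pressed.
- bin: blue parts bin on a wheeled trolley, 160 mm along the track, 144 wide, 65 tall; it can only roll along the track. Origin: centre of its underside; x downhill, z up. Mass 1.5 kg nominal (1.3 to 1.8), rolling drag 0.03 N + 1.2 N per m/s: freed, it speeds up with a time constant near 1.2 s towards 0.25 m/s (more if heavier) and rolls on whenever nothing holds it.
- bin_front (a point): middle of the upper edge of the bin's downhill wall, which comes to rest on the posts: 80 mm ahead of the bin's origin and 65 mm above its underside. At the start it lies at x = -150 mm on the lane.
- buffer_face (a point): centre of the flat downhill face of the yellow sprung buffer plate on the bin's front: 25 mm ahead of the bin's downhill wall when out, 45 mm above the bin's underside. The plate is 90 mm wide, 34 mm tall, 5 mm thick, square to the track, and passes between the end stop's posts.
- buffer (a joint): how far the buffer is pressed in, in m: 0 fully out, 0.020 at its end. Spring 150 N/m with a light damper (5 N per m/s).
- spray_can: bystander, black and yellow spray can, 60 mm diameter, 150 tall, upright; origin centre of its underside.
- screw_jar: bystander, glass jar with a red lid, 64 mm diameter, 80 tall, upright; origin centre of its underside.
- screwdriver: bystander, red screwdriver lying on the table; origin centre of its underside, x towards the tip.

How it is judged:
On the way, in this order (a step that is already met when the one before it is completed fails the run):
1. the gate is pressed down (value of joint gate_pad above 0.022 m), for 0.03 s.
2. the bin's front passes the yellow marks, rolling free (x of bin_front in the frame of lane above -0.015 m and linear speed of bin above 0.08 m/s and contact force between each of the arm, the fingers and bin below 0.05 N), for 0.03 s.
3. the fingers on the buffer keep the bin standing still, at least 20 mm above the end stop (x of bin_front in the frame of lane above -0.015 m and x of bin_front in the frame of end_stop below -0.02 m and linear speed of bin below 0.03 m/s and contact force between the fingers and buffer above 0.05 N), for 0.6 s.
4. the bin rests against the end stop (x of bin_front in the frame of end_stop above -0.006 m and contact force between bin and end_stop above 0.05 N), for 0.03 s.
At the end, for the whole second after the job is handed in: The bin stands at rest against both posts of the end stop (front within 6 mm of their faces and pressing on them), with the gate down and nothing held (all of step 4 and x of bin_front in the frame of end_stop below 0.006 m and linear speed of bin below 0.02 m/s and value of joint gate_pad above 0.018 m); the robot touches nothing.
It fails at once if the bin is touched before its front has reached the yellow marks (x of bin_front in the frame of lane below -0.02 m and contact force between any of the fingers, the arm and bin above 0.5 N).
It fails at once if the buffer goes in more than half-way (10 mm), or the bin is knocked or squeezed with more than 15 N (value of joint buffer above 0.0105 m or contact force between any of the fingers, the arm and bin above 15 N).
It fails at once if the bin runs at the end stop faster than 0.12 m/s (x of bin_front in the frame of end_stop above -0.015 m and linear speed of bin above 0.12 m/s).
It fails at once if the spray can, the jar or the screwdriver is disturbed (distance of any of spray_can, screw_jar, screwdriver from where it was at the start of the episode above 0.02 m).
It also fails if it takes over 40 s, if anything falls off the work surface, if the arm or the gripper's body presses on something with over 40 N, if the wrist force passes 120 N, or if a joint passes its speed limit or range.

ROBOT

A 6-joint arm with a two-finger parallel gripper is mounted at the origin on the work surface. World frame = base frame: x ahead of the robot, y to its left, z up, the work surface at z = 0. Lengths are in m, angles in rad, forces in N, time in s.
With the tool pointing down it reaches from about 0.375 to 0.9 m from the base axis. Payload 3.1 kg.
Tool frame: the origin (TCP) lies at the very end of the fingers, on their centre line; the grasp point (between the pads) lies 19 mm behind it; z points along the fingers, y is the line along which they close (so a half turn about z gives the same grasp; the last joint's range is limited). The gripper opens to 85 mm and grips with 20 to 120 N. Pads are 22 mm wide; open, the fingers measure 114 mm over their backs; the gripper's body (76 mm by 85 mm) begins 54 mm behind the grasp point. The pads swing forward as they close: fully open they stand 13 mm farther back than shut.
Start: joints at [-1.391, 0.527, 1.433, -0, 1.181, -0.178], TCP at [0.219, -0.585, 0.231] pointing down, gripper open.
Joint ranges: [-3.08, 3.08], [-0.75, 2.2], [0.22, 2.44], [-1.43, 4.57], [0, 2.65], [-2.85, 2.85]. Speed limits (rad/s): [2.79, 2.79, 3.14, 3.14, 3.14, 3.14].

INTERFACE

Orientations are given as a unit quaternion [x, y, z, w].
In Python, from station import manip, vision gives the robot as it stands.
- The arm moves only by the tool drive_tool, never from a script. Its argument "deltas" is a list that holds one entry, the list of rows, each a list of 4 numbers: the shift along the tool's x, y, z in mm, then the turn about the tool's z in rad. A call has 1 to 5 rows; each row is the pose to reach, as a shift and turn from the pose commanded when the call began, along the tool's axes at that moment; what a row does not reach only later rows make up. A row lasts 1/12 s, in which the tool goes at most 41.7 mm and 7.16 degrees, less where a joint would pass 70% of its speed; a pose out of reach is approached as far as the arm can. A call with a gripper value outside its range is refused whole. "jaw" is the finger opening in mm, from 0 to 85.4, set as the call begins (left out, the last holds). The fingers move at their own pace and stop on an object; "force" is the grip in N (left out, the last holds). Time passes only in rows, so rows that repeat a pose let the fingers close. It gives the time, the measured TCP pose, the force, the opening and the grip force at its end, in the units of the state.
- manip.sense(): the state, without advancing time (a new reading comes with each control period).
- vision.snapshot(name): name is "scene" or "top" or "wrist"; returns the picture (384x512x3 uint8, red, green, blue); there is no depth.
- vision.camera_model(name): a dict with "camera_matrix" (3x3 intrinsics, pixels), "rvec" (rotation vector, rad) and "tvec" (3), from world to camera coordinates, as OpenCV has them. Camera axes: x right, y down, z forward; pixel columns grow to the right and rows downward; lengths in m; the calibration is good to about 2 mm. A picture is of the moment at which its call begins: read the wrist's pose just before it. camera_model takes no time and is no camera call; for the wrist camera it gives the pose at the moment of the call.
- manip.sign_off(): hands the job in; it is judged then, once.
The state is a dict: "t": time; "q": joint angles; "qd": joint speeds; "tau": joint torques, N m; "tcp_pos": TCP position; "tool_rot": TCP orientation; "force": force on the tool from outside, world axes, zero at the start; "ft_torque": the same for the moment, N m; "finger_gap": opening from 0.0 (shut) to 1.0 (fully open); "gripper_force": force on a finger pad.
Only numpy, scipy, OpenCV 4.12 (cv2) and the standard library are available. Lean on these libraries where they do the work, as an engineer would, in place of code of your own. Each camera call takes 0.05 s, during which the arm holds its last target. There are 200 camera calls.

## Working session

There is one attempt and no reset: what is moved stays moved. The work goes in short steps, Python scripts to look and compute and a tool call to move; the robot and the scene stay as the last step left them, time stands still between calls to the robot, and variables do not carry over. Pictures are saved under pics/ and viewed, at most 10 in all, crops included, and the job is handed in when it is done.

Besides the shell and the picture viewer there is one more tool, called as name(argument=value, ...), one argument or row to a line, values as JSON. drive_tool: Moves the arm, as the interface text tells. Its arguments: {"type":"object","properties":{"deltas":{"type":"array"},"jaw":{"type":"number"},"force":{"type":"number"}},"required":["deltas"]}

```bash
mkdir -p pics; cat > h.py <<'E'
from station import manip, vision
import numpy as np, cv2
def snap(n,f):
    m=vision.camera_model(n); im=vision.snapshot(n); cv2.imwrite('pics/'+f,im[...,::-1]); return im,m
E
python3 - <<'E'
from h import *
s=manip.sense();print(s)
for n in('scene','top'):
    im,m=snap(n,n+'0.png');print(n,m)
E
```

```text
{'t': 0.0, 'q': array([-1.39152909e+00,  5.28488543e-01,  1.43389863e+00, -1.14479663e-05,
        1.18139153e+00, -1.78501811e-01]), 'qd': array([-0.00044362,  0.00028016,  0.00044196,  0.00060865, -0.00022335,
        0.00217659]), 'tau': array([ 4.26637971e-04, -4.42348516e+01, -1.78026778e+01, -1.21793842e-04,
        8.56889295e-03, -9.62440538e-06]), 'tcp_pos': array([ 0.2187602 , -0.58470331,  0.23032104]), 'tool_rot': array([ 9.84041808e-01,  1.77934047e-01, -5.71139602e-06, -1.09302493e-03]), 'force': array([-0.43733299, -0.12095386, -0.35345531]), 'ft_torque': array([0.03380079, 0.04588247, 0.00414042]), 'gripper_force': 0.0, 'finger_gap': 0.9997327985538205}
scene {'camera_matrix': array([[426.38334212,   0.        , 260.84633311],
       [  0.        , 426.38334212, 195.43234697],
       [  0.        ,   0.        ,   1.        ]]), 'rvec': array([ 2.27489703,  1.12089314, -0.36551167]), 'tvec': array([-0.34816639, -0.28267912,  1.6420222 ])}
top {'camera_matrix': array([[429.56994784,   0.        , 257.52061527],
       [  0.        , 429.56994784, 199.42417561],
       [  0.        ,   0.        ,   1.        ]]), 'rvec': array([ 2.20927516, -2.1691005 ,  0.06397657]), 'tvec': array([-0.01607177,  0.57479322,  1.05523483])}
```

View pics/scene0.png

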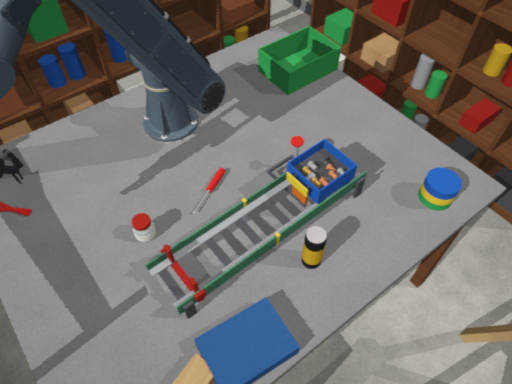

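View pics/top0.png

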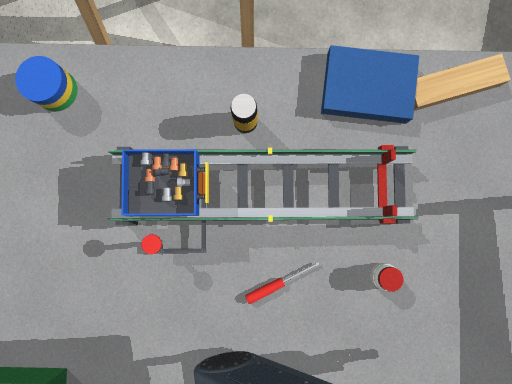

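The scene shows the trolley uphill (scene px 320,170), marks at (245,201) and (278,238), the pad at (297,142) and the end stop near (185,275). In the top view, the marks are at (270,151) and (270,218), the pad is at (151,244), the posts are at (388,153) and (388,213), and downhill is image right, i.e. -Y.

```bash
python3 - <<'E'
from h import *
T=cv2.imread('pics/top0.png');S=cv2.imread('pics/scene0.png')
def cen(im,box,kind):
    x0,y0,x1,y1=box;hsv=cv2.cvtColor(im[y0:y1,x0:x1],cv2.COLOR_BGR2HSV)
    h,s,v=cv2.split(hsv)
    m=((h>22)&(h<38) if kind=='y' else (h<8)|(h>172))&(s>130)&(v>90)
    ys,xs=np.nonzero(m);print(kind,box,len(xs),xs.mean()+x0,ys.mean()+y0,xs.min()+x0,xs.max()+x0,ys.min()+y0,ys.max()+y0)
cen(T,(262,144,278,158),'y');cen(T,(262,211,278,226),'y');cen(T,(138,230,166,258),'r')
cen(S,(238,194,252,208),'y');cen(S,(271,231,286,246),'y');cen(S,(287,134,307,150),'r')
a=cv2.resize(T[140:230,360:420],None,fx=6,fy=6,interpolation=cv2.INTER_CUBIC)
b=cv2.resize(S[240:310,145:215],None,fx=6,fy=6,interpolation=cv2.INTER_CUBIC)
b=cv2.copyMakeBorder(b,0,120,0,0,cv2.BORDER_CONSTANT)
cv2.imwrite('pics/c.png',np.hstack([a,b]))
E
```

```text
y (262, 144, 278, 158) 25 269.6 150.56 268 272 148 153
y (262, 211, 278, 226) 25 270.24 218.32 268 272 216 221
r (138, 230, 166, 258) 312 151.02564102564102 243.84935897435898 141 161 234 253
y (238, 194, 252, 208) 27 244.07407407407408 201.2962962962963 242 246 198 205
y (271, 231, 286, 246) 34 277.61764705882354 237.23529411764707 275 280 233 243
r (287, 134, 307, 150) 112 296.6875 140.84821428571428 291 303 136 146
```

View pics/c.png

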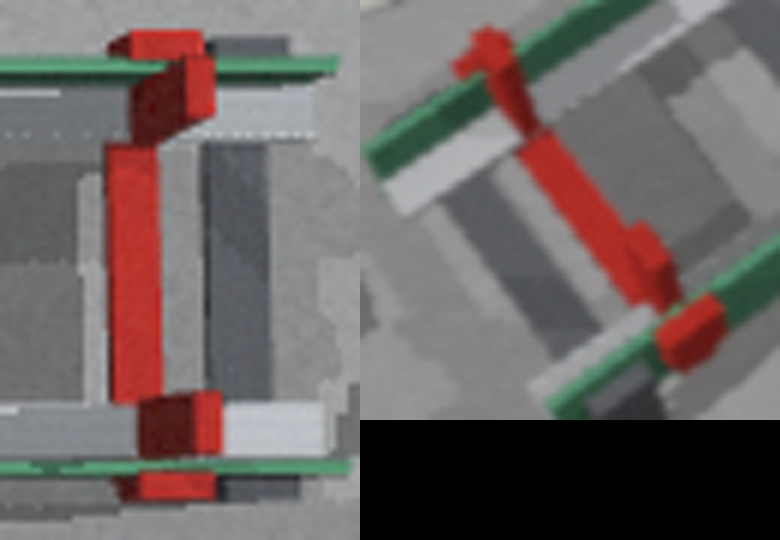

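```bash
cat >> h.py <<'E'
from scipy.optimize import least_squares
from scipy.spatial.transform import Rotation as R
def proj(P,m): return cv2.projectPoints(np.float64(P).reshape(-1,3),m['rvec'],m['tvec'],m['camera_matrix'],None)[0].reshape(-1,2)
def lane(p): # x,y,z,yaw
    return R.from_euler('ZY',[p[3],0.022]).as_matrix(),np.array(p[:3])
E
python3 - <<'E'
from h import *
mt=vision.camera_model('top');ms=vision.camera_model('scene')
OT=np.array([[269.6,150.6],[270.2,218.3],[151,243.8],[390.9,154.5],[392.3,210.5]])+[0,0]
OS=np.array([[244.1,201.3],[277.6,237.2],[296.7,140.8]])
def f(p,full=False):
    Rm,t=lane(p);w,d=p[4:6]
    L=np.array([[.015,w,.004],[.015,-w,.004],[-.25,-.135,.045],[d,.063,.045],[d,-.063,.045]])
    W=L@Rm.T+t
    Ls=L[[1,0,2]]; Ws=Ls@Rm.T+t
    return np.r_[(proj(W,mt)-OT).ravel(),(proj(Ws,ms)-OS).ravel()]
r=least_squares(f,[.6,0,.09,-np.pi/2,.08,.25]);print(r.x,r.fun.round(1))
p=r.x;Rm,t=lane(p)
for n,L in dict(pad=[-.25,-.135,.045],buf0=[-.125,0,.045],bufmark=[.04,0,.045],bufend=[p[5]+.025,0,.045]).items(): print(n,Rm@L+t)
np.save('p.npy',p)
# check bin corners
c=np.array([[-.15,.072,.065],[-.15,-.072,.065],[-.31,.072,.065],[-.31,-.072,.065]])@Rm.T+t
print(proj(c,mt).round(1),proj(c,ms).round(1))
im=cv2.imread('pics/top0.png');im2=cv2.imread('pics/scene0.png')
e=np.array([[x,y,.004] for x in(-.36,.36) for y in(-.082,.082)]+[[p[5],y,.045] for y in(-.075,-.051,.051,.075)]+[[.015,.08,.004],[.015,-.08,.004],[-.25,-.135,.045]])@Rm.T+t
for i,m in((im,mt),(im2,ms)):
    for q in proj(np.r_[c,e],m): cv2.circle(i,tuple(int(round(v*16)) for v in q),12,(255,0,255),-1,shift=4)
a=cv2.resize(im[130:265,95:430],None,fx=2.3,fy=2.3);b=cv2.resize(im2[130:310,140:380],None,fx=1.6,fy=1.6)
b=cv2.copyMakeBorder(b,0,0,0,a.shape[1]-b.shape[1],cv2.BORDER_CONSTANT)
cv2.imwrite('pics/o.png',np.vstack([a,b]))
E
```

```text
[ 0.60663509 -0.01814434  0.08170449 -1.54811634  0.08023787  0.28930147] [-0.3 -0.3 -0.5  0.2  0.3 -0.4  0.1  0.1 -0.1 -0.4 -0.6 -0.1 -0.4 -1.2
 -0.   0.9]
pad [0.46602412 0.22767968 0.13219315]
buf0 [0.60382347 0.10580361 0.12944338]
bufmark [ 0.60756444 -0.05911404  0.12581367]
bufend [ 0.61378355 -0.3332786   0.11977952]
[[195.9 149.2]
 [195.6 214.6]
 [122.9 149.3]
 [121.9 214.9]] [[318.7 192.8]
 [286.5 163.9]
 [356.6 166.2]
 [323.9 139.8]]
```

View pics/o.png

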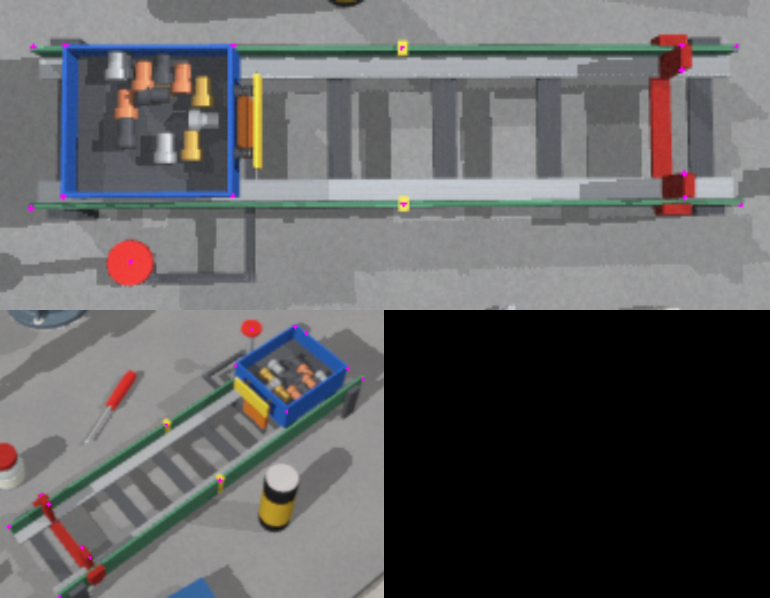

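The fit agrees with both pictures to about 1 px, and the end stop comes out at x≈0.287. I'll close the fingers, turn the tool to match the lane axes and move towards the pad.

drive_tool(
  deltas=[
    [[33.4, -23.3, 0, 0.067], [66.8, -46.6, 0, 0.134], [100.2, -69.9, 0, 0.201], [133.6, -93.2, 0, 0.268], [167, -116.5, 0, 0.335]],
  ],
  jaw=0,
  force=40,
)

```text
t: 0.52
tcp_pos: [0.335, -0.4159, 0.2309]
tool_rot: [1.0, 0.009, -0.0, -0.001]
force: [1.6, 0.0, -0.3]
finger_gap: 0.299
gripper_force: 0.0
```

```bash
cat >> h.py <<'E'
p=np.load('p.npy')
def st(target=None):
    s=manip.sense();Rm,t=lane(p);T=R.from_quat(s['tool_rot']).as_matrix()
    print('t',round(s['t'],3),'lane mm',(1e3*Rm.T@(s['tcp_pos']-t)).round(1),'F lane',(Rm.T@s['force']).round(2),'gap',round(s['finger_gap'],3))
    print('tool axis yaw err rad',round(float(np.arctan2(T[1,0],T[0,0])-(p[3]+np.pi/2)),4), 'tilt',T[:,2].round(3))
    if target is not None: print('delta tool mm',(1e3*T.T@(Rm@(np.array(target)/1e3)+t-s['tcp_pos'])).round(1))
    return s
E
python3 -c "
from h import *
st([-250,-135,75])"
```

```text
t 0.517 lane mm [ 388.1 -280.6  157.7] F lane [ 0.01  1.62 -0.34] gap 0.299
tool axis yaw err rad -0.004 tilt [-0.     0.001 -1.   ]
delta tool mm [ 143.  -640.3   69.3]
```

drive_tool(
  deltas=[
    [[20, -36, 0, 0], [40, -72, 0, 0], [60, -108, 0, 0], [80, -144, 0, 0], [100, -180, 0, 0]],
  ],
)

```text
t: 0.93
tcp_pos: [0.4307, -0.2335, 0.2311]
tool_rot: [1.0, 0.011, -0.0, -0.0]
force: [1.1, -0.7, 0.2]
finger_gap: 0.0
gripper_force: 0.0
```

drive_tool(
  deltas=[
    [[5, -40, 0, 0], [10, -80, 0, 0], [15, -120, 0, 0], [20, -160, 0, 0], [25, -200, 0, 0]],
  ],
)

```text
t: 1.35
tcp_pos: [0.4504, -0.033, 0.2311]
tool_rot: [1.0, 0.011, -0.0, -0.0]
force: [0.3, -1.1, -0.4]
finger_gap: 0.002
gripper_force: 0.0
```

drive_tool(
  deltas=[
    [[3, -40, 0, 0], [6, -80, 0, 0], [9, -120, 0, 0], [12, -160, 0, 0], [15, -200, 0, 0]],
  ],
)

```text
t: 1.77
tcp_pos: [0.4607, 0.1673, 0.2312]
tool_rot: [1.0, 0.011, -0.0, 0.0]
force: [-0.1, -1.0, -0.4]
finger_gap: -0.0
gripper_force: 0.0
```

```bash
python3 -c "
from h import *
st([-250,-135,60])"
```

```text
t 1.767 lane mm [-191.9 -141.7  145.3] F lane [ 1.02 -0.14 -0.42] gap -0.0
tool axis yaw err rad 0.0003 tilt [-0.001 -0.    -1.   ]
delta tool mm [  6.8 -60.   84. ]
```

drive_tool(
  deltas=[
    [[3, -30, 20, 0], [6, -59, 40, 0], [6, -59, 62, 0], [6, -59, 82, 0], [6, -59, 82, 0]],
  ],
)

```text
t: 2.18
tcp_pos: [0.4627, 0.2244, 0.1457]
tool_rot: [1.0, 0.012, -0.004, 0.001]
force: [-0.7, -0.2, -0.1]
finger_gap: -0.001
gripper_force: 0.0
```

```bash
python3 - <<'E'
from h import *
st([-250,-135,45]); snap('scene','s1.png'); im,_=snap('top','t1.png')
a=cv2.imread('pics/s1.png')[70:200,200:400];b=cv2.imread('pics/t1.png')[130:300,80:340]
a=cv2.resize(a,(600,390))[:, :380];b=cv2.resize(b,(416,390)) if 0 else cv2.resize(b,(400,262))
b=cv2.copyMakeBorder(b,0,128,0,0,cv2.BORDER_CONSTANT);cv2.imwrite('pics/v1.png',np.hstack([a,b]))
E
```

```text
t 2.183 lane mm [-247.1 -138.4   58.6] F lane [ 0.23 -0.75 -0.12] gap -0.001
tool axis yaw err rad 0.0017 tilt [-0.008 -0.002 -1.   ]
delta tool mm [ 3.5 -3.2 13.5]
```

View pics/v1.png

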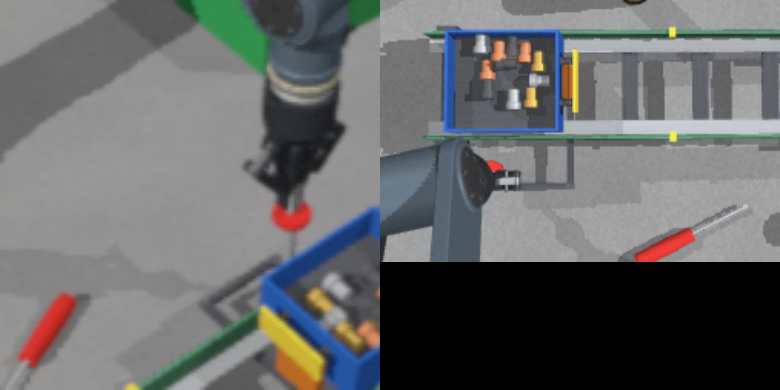

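The fingers stand over the pad and the bin rim can be tracked in the top view. Next I press down in steps, starting below the release travel.

drive_tool(
  deltas=[
    [[2, -2, 4, 0], [2, -2, 8, 0], [2, -2, 8, 0]],
  ],
)

```text
t: 2.53
tcp_pos: [0.4685, 0.2262, 0.1417]
tool_rot: [1.0, 0.011, 0.001, -0.0]
force: [0.1, -0.1, -0.3]
finger_gap: -0.004
gripper_force: 0.0
```

drive_tool(
  deltas=[
    [[0, 0, 5, 0], [0, 0, 5, 0]],
  ],
)

```text
t: 2.7
tcp_pos: [0.4687, 0.2264, 0.1366]
tool_rot: [1.0, 0.011, 0.001, -0.0]
force: [0.4, -1.0, 1.1]
finger_gap: -0.0
gripper_force: 0.4
```

drive_tool(
  deltas=[
    [[0, 0, 5, 0], [0, 0, 5, 0]],
  ],
)

```text
t: 2.87
tcp_pos: [0.4685, 0.2265, 0.1312]
tool_rot: [1.0, 0.011, 0.001, -0.0]
force: [0.1, 0.2, 1.2]
finger_gap: 0.001
gripper_force: 0.6
```

drive_tool(
  deltas=[
    [[0, 0, 5, 0], [0, 0, 5, 0]],
  ],
)

```text
t: 3.03
tcp_pos: [0.4682, 0.2265, 0.1258]
tool_rot: [1.0, 0.011, 0.0, -0.0]
force: [0.8, 0.2, 0.5]
finger_gap: -0.001
gripper_force: 0.5
```

drive_tool(
  deltas=[
    [[0, 0, 7, 0]],
  ],
)

```text
t: 3.12
tcp_pos: [0.4683, 0.2266, 0.1199]
tool_rot: [1.0, 0.011, 0.001, -0.0]
force: [-0.2, 0.8, 4.3]
finger_gap: -0.003
gripper_force: 2.3
```

```bash
cat >> h.py <<'E'
def binx(name=None):
    # bin_front lane x from uphill rim edge in the top view (rim line across at three lane-y rows)
    s=manip.sense();m=vision.camera_model('top');im=vision.snapshot('top')
    if name: cv2.imwrite('pics/'+name,im[...,::-1])
    h,S,v=cv2.split(cv2.cvtColor(im[140:225],cv2.COLOR_RGB2HSV))
    M=(h>105)&(h<125)&(S>150)&(v>60)
    c=np.nonzero(M[12:70].sum(0)>30)[0]
    u0=c.min()
    Rm,t=lane(p);xs=np.linspace(-.35,.35,701)
    u=proj((np.c_[xs-.16,0*xs,0*xs+.065])@Rm.T+t,m)[:,0]
    ux=proj((np.c_[xs,0*xs,0*xs+.065])@Rm.T+t,m)[:,0]
    g=lambda a,b:round(float(np.interp(a,b,xs))*1e3,1)
    print('t',round(s['t'],3),'front by rear edge',g(u0-.5,u),'by front edge',g(c.max()+.5,ux),c.min(),c.max())
E
python3 -c "
from h import *
st();binx()"
```

```text
t 3.117 lane mm [-248.6 -132.8   32.7] F lane [-0.86 -0.19  4.27] gap -0.003
tool axis yaw err rad 0.0001 tilt [ 0.001  0.    -1.   ]
t 3.117 front by rear edge -151.9 by front edge -143.9 122 198
```

drive_tool(
  deltas=[
    [[0, 0, 8, 0]],
  ],
)

```text
t: 3.25
tcp_pos: [0.4679, 0.2266, 0.1117]
tool_rot: [1.0, 0.011, 0.0, -0.0]
force: [-5.8, 2.7, 26.4]
finger_gap: -0.003
gripper_force: 14.6
```

drive_tool(
  deltas=[
    [[0, 0, 3, 0]],
  ],
)

```text
t: 3.33
tcp_pos: [0.4679, 0.2269, 0.111]
tool_rot: [1.0, 0.011, 0.0, -0.0]
force: [-10.4, -0.5, 50.7]
finger_gap: 0.006
gripper_force: 25.3
```

```bash
python3 -c "
from h import *
st();binx()"
```

```text
t 3.333 lane mm [-248.7 -133.1   23.8] F lane [ -0.84 -10.42  50.72] gap 0.006
tool axis yaw err rad -0.0 tilt [ 0.     0.001 -1.   ]
t 3.333 front by rear edge -147.5 by front edge -139.6 124 200
```

Released. The pad bottomed at TCP z=0.111, so the lane is about 6.5 mm higher than fitted. Moving downhill now.

drive_tool(
  deltas=[
    [[0, 8, -35, 0], [0, 48, -36, 0], [0, 89, -36, 0], [0, 130, -36, 0], [0, 171, -36, 0]],
  ],
)

```text
t: 3.8
tcp_pos: [0.4707, 0.0542, 0.1439]
tool_rot: [1.0, 0.012, -0.001, -0.0]
force: [0.3, 0.1, -0.8]
finger_gap: -0.001
gripper_force: 0.0
```

```bash
python3 -c "
from h import *
st([85,0,32])"
```

```text
t 3.8 lane mm [ -76.8 -134.2   60.6] F lane [-0.04  0.31 -0.76] gap -0.001
tool axis yaw err rad 0.0018 tilt [-0.001  0.    -1.   ]
delta tool mm [134.  161.3  31.9]
```

drive_tool(
  deltas=[
    [[26, 31, 2, 0], [52, 62, 8, 0], [78, 94, 15, 0], [105, 126, 22, 0], [131, 156, 31, 0]],
  ],
)

```text
t: 4.22
tcp_pos: [0.6066, -0.0993, 0.1123]
tool_rot: [1.0, 0.011, -0.001, -0.0]
force: [-0.7, 0.1, 0.3]
finger_gap: 0.0
gripper_force: 0.0
```

```bash
python3 -c "
from h import *
st([85,0,32]);binx('t2.png');binx()"
```

```text
t 4.217 lane mm [80.4 -1.9 32.4] F lane [-0.09 -0.7   0.29] gap 0.0
tool axis yaw err rad -0.0005 tilt [-0.002  0.    -1.   ]
delta tool mm [1.9 4.6 0.5]
t 4.217 front by rear edge -53.9 by front edge -51.8 167 240
t 4.267 front by rear edge -45.2 by front edge -45.2 171 243
```

Tracking works: the front was at -45 mm at t=4.267, moving at about 0.155 m/s. I'll hold for 3 rows, then look again.

drive_tool(
  deltas=[
    [[0, 0, 0, 0], [0, 0, 0, 0], [0, 0, 0, 0]],
  ],
)

```text
t: 4.57
tcp_pos: [0.6046, -0.096, 0.1129]
tool_rot: [1.0, 0.012, -0.001, -0.001]
force: [-0.7, 0.2, 0.1]
finger_gap: 0.002
gripper_force: 0.0
```

```bash
python3 -c "
from h import *
st();binx('t3.png')"; python3 - <<'E'
import cv2
a=cv2.imread('pics/t3.png')[130:240,180:400];cv2.imwrite('pics/t3c.png',cv2.resize(a,None,fx=3.5,fy=3.5))
E
```

```text
t 4.567 lane mm [77.1 -3.8 32.9] F lane [-0.17 -0.67  0.09] gap 0.002
tool axis yaw err rad 0.0012 tilt [-0.003  0.001 -1.   ]
t 4.567 front by rear edge 7.3 by front edge 5.4 195 266
```

View pics/t3c.png

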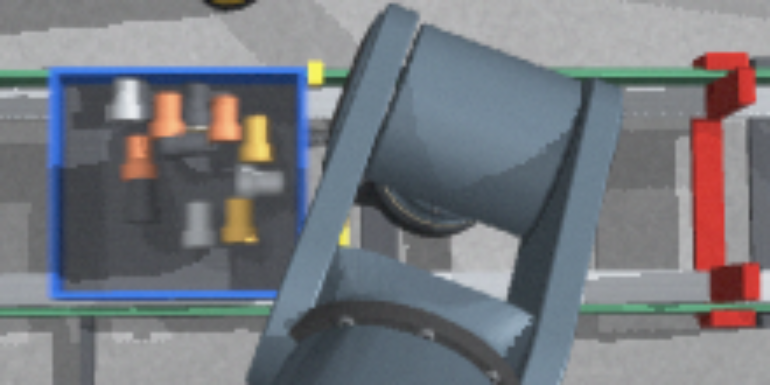

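drive_tool(
  deltas=[
    [[0, 13, 0.3, 0], [0, 28, 0.6, 0], [0, 43, 0.9, 0], [0, 58, 1.2, 0], [0, 73, 1.6, 0]],
  ],
)

```text
t: 5.03
tcp_pos: [0.608, -0.1728, 0.1119]
tool_rot: [1.0, 0.011, 0.0, 0.0]
force: [-0.1, 0.1, -0.1]
finger_gap: 0.0
gripper_force: 0.0
```

```bash
python3 -c "
from h import *
st()"
```

```text
t 5.033 lane mm [153.9  -2.1  33.6] F lane [-0.1  -0.11 -0.13] gap 0.0
tool axis yaw err rad -0.0007 tilt [ 0.001 -0.    -1.   ]
```

drive_tool(
  deltas=[
    [[0, 14.5, 0.3, 0], [0, 28.5, 0.6, 0], [0, 42, 0.9, 0]],
  ],
)

```text
t: 5.28
tcp_pos: [0.6088, -0.2145, 0.1107]
tool_rot: [1.0, 0.011, 0.0, 0.0]
force: [0.1, -1.4, -0.8]
finger_gap: 0.0
gripper_force: 0.2
```

```bash
python3 -c "
from h import *
s=st();print(s['ft_torque'])"
```

```text
t 5.283 lane mm [195.7  -2.3  33.3] F lane [ 1.37  0.07 -0.77] gap 0.0
tool axis yaw err rad -0.0008 tilt [ 0. -0. -1.]
[-0.13390126  0.00388388 -0.01522065]
```

drive_tool(
  deltas=[
    [[0, 13, 0.3, 0], [0, 25.5, 0.6, 0], [0, 37, 0.8, 0], [0, 47, 1.0, 0]],
  ],
)

```text
t: 5.62
tcp_pos: [0.61, -0.2609, 0.1097]
tool_rot: [1.0, 0.011, 0.0, 0.0]
force: [0.5, -1.3, 0.1]
finger_gap: -0.0
gripper_force: 0.3
```

```bash
python3 -c "
from h import *
s=st();print(s['ft_torque'])"
```

```text
t 5.617 lane mm [242.1  -2.2  33.3] F lane [1.28 0.47 0.17] gap -0.0
tool axis yaw err rad -0.0002 tilt [ 0. -0. -1.]
[-0.09408048 -0.0253201  -0.01703782]
```

drive_tool(
  deltas=[
    [[0, 8.5, 0.2, 0], [0, 15.5, 0.3, 0], [0, 21, 0.4, 0], [0, 25, 0.5, 0], [0, 27.5, 0.6, 0]],
  ],
)

```text
t: 6.03
tcp_pos: [0.6107, -0.2873, 0.1092]
tool_rot: [1.0, 0.011, -0.0, 0.0]
force: [0.5, -0.8, -0.6]
finger_gap: 0.001
gripper_force: 0.4
```

drive_tool(
  deltas=[
    [[0, 1, 0, 0], [0, 1.5, 0, 0], [0, 1.5, 0, 0], [0, 1.5, 0, 0], [0, 1.5, 0, 0]],
  ],
)

```text
t: 6.45
tcp_pos: [0.6107, -0.2879, 0.1092]
tool_rot: [1.0, 0.012, -0.0, -0.0]
force: [0.8, 0.1, 0.6]
finger_gap: -0.005
gripper_force: 0.1
```

```bash
python3 -c "
from h import *
s=st();print(s['ft_torque']);binx('t4.png')"
```

```text
t 6.45 lane mm [269.1  -2.1  33.4] F lane [-0.14  0.85  0.55] gap -0.005
tool axis yaw err rad 0.0006 tilt [-0.  0. -1.]
[-0.07612194  0.00448567 -0.00483989]
t 6.45 front by rear edge 224.9 by front edge 231.2 294 368
```

drive_tool(
  deltas=[
    [[0, 0, 0, 0], [0, 0, 0, 0], [0, 0, 0, 0], [0, 0, 0, 0], [0, 0, 0, 0]],
  ],
)

```text
t: 6.92
tcp_pos: [0.6107, -0.2885, 0.1092]
tool_rot: [1.0, 0.011, 0.0, 0.0]
force: [0.6, -0.6, -0.1]
finger_gap: -0.002
gripper_force: 0.2
```

drive_tool(
  deltas=[
    [[0, 0, 0, 0], [0, 0, 0, 0], [0, 0, 0, 0], [0, 0, 0, 0], [0, 0, 0, 0]],
  ],
)

```text
t: 7.33
tcp_pos: [0.6107, -0.2885, 0.1092]
tool_rot: [1.0, 0.011, 0.0, 0.0]
force: [-0.6, -0.3, 0.7]
finger_gap: -0.0
gripper_force: 0.2
```

drive_tool(
  deltas=[
    [[0, 0, 0, 0], [0, 0, 0, 0], [0, 0, 0, 0], [0, 0, 0, 0]],
  ],
)

```text
t: 7.67
tcp_pos: [0.6107, -0.2885, 0.1092]
tool_rot: [1.0, 0.011, 0.0, -0.0]
force: [0.4, -0.5, 0.2]
finger_gap: 0.0
gripper_force: 0.2
```

```bash
python3 - <<'E'
from h import *
st();binx('t5.png');snap('scene','s5.png')
a=cv2.resize(cv2.imread('pics/t5.png')[130:240,260:430],None,fx=2.6,fy=2.6)
b=cv2.resize(cv2.imread('pics/s5.png')[190:310,130:260],None,fx=2.6,fy=2.6)
h=max(len(a),len(b));f=lambda i:cv2.copyMakeBorder(i,0,h-len(i),0,0,cv2.BORDER_CONSTANT)
cv2.imwrite('pics/v5.png',np.hstack([f(a),f(b)]))
E
```

```text
t 7.667 lane mm [269.7  -2.1  33.5] F lane [0.5  0.42 0.18] gap 0.0
tool axis yaw err rad 0.0001 tilt [ 0.  0. -1.]
t 7.667 front by rear edge 227.2 by front edge 233.4 295 369
```

View pics/v5.png

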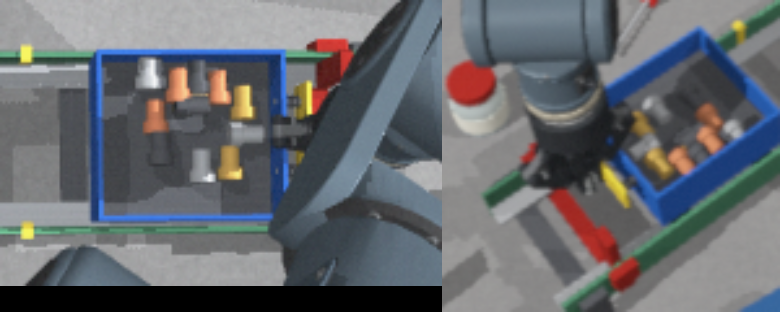

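The bin is held at about 229 mm with the fingers on the buffer and about 58 mm left to the posts. Easing it down at about 0.05 m/s.

drive_tool(
  deltas=[
    [[0, 1, 0, 0], [0, 3, 0, 0], [0, 6, 0.1, 0], [0, 10, 0.2, 0], [0, 14, 0.3, 0]],
  ],
)

```text
t: 8.18
tcp_pos: [0.6109, -0.3028, 0.1089]
tool_rot: [1.0, 0.011, -0.0, -0.0]
force: [0.6, -0.0, 0.0]
finger_gap: -0.002
gripper_force: 0.0
```

drive_tool(
  deltas=[
    [[0, 4, 0.1, 0], [0, 8, 0.2, 0], [0, 12, 0.3, 0], [0, 16, 0.4, 0], [0, 20, 0.5, 0]],
  ],
)

```text
t: 8.6
tcp_pos: [0.6114, -0.3231, 0.1084]
tool_rot: [1.0, 0.011, 0.0, 0.0]
force: [0.3, 0.0, 0.3]
finger_gap: -0.002
gripper_force: 0.2
```

drive_tool(
  deltas=[
    [[0, 4, 0.1, 0], [0, 7, 0.2, 0], [0, 10, 0.3, 0], [0, 13, 0.3, 0], [0, 16, 0.3, 0]],
  ],
)

```text
t: 9.02
tcp_pos: [0.6118, -0.3386, 0.1081]
tool_rot: [1.0, 0.011, -0.0, -0.0]
force: [1.1, 0.1, 0.1]
finger_gap: -0.001
gripper_force: 0.1
```

drive_tool(
  deltas=[
    [[0, 3, 0, 0], [0, 6, 0, 0], [0, 9, 0.2, 0], [0, 12, 0.2, 0], [0, 15, 0.3, 0]],
  ],
)

```text
t: 9.43
tcp_pos: [0.6121, -0.3536, 0.1078]
tool_rot: [1.0, 0.011, -0.0, -0.0]
force: [0.3, -0.1, -0.6]
finger_gap: 0.001
gripper_force: 0.0
```

```bash
python3 - <<'E'
from h import *
st();binx()
E
```

```text
t 9.433 lane mm [334.8  -2.1  33.4] F lane [ 0.08  0.31 -0.57] gap 0.001
tool axis yaw err rad 0.0002 tilt [-0.  0. -1.]
t 9.433 front by rear edge 278.0 by front edge 286.9 318 393
```

drive_tool(
  deltas=[
    [[0, 3, 0, 0], [0, 6, 0.1, 0], [0, 9, 0.2, 0], [0, 12, 0.2, 0], [0, 15, 0.3, 0]],
  ],
)

```text
t: 9.9
tcp_pos: [0.6125, -0.3688, 0.1075]
tool_rot: [1.0, 0.011, 0.0, 0.0]
force: [-0.4, 0.3, -0.3]
finger_gap: 0.001
gripper_force: 0.0
```

```bash
python3 - <<'E'
from h import *
st();binx('t6.png');snap('scene','s6.png')
a=cv2.resize(cv2.imread('pics/t6.png')[130:240,260:430],None,fx=2.6,fy=2.6)
b=cv2.resize(cv2.imread('pics/s6.png')[190:310,130:260],None,fx=2.6,fy=2.6)
h=max(len(a),len(b));f=lambda i:cv2.copyMakeBorder(i,0,h-len(i),0,0,cv2.BORDER_CONSTANT)
cv2.imwrite('pics/v6.png',np.hstack([f(a),f(b)]))
E
```

```text
t 9.9 lane mm [350.   -2.1  33.5] F lane [-0.3  -0.41 -0.29] gap 0.001
tool axis yaw err rad 0.0 tilt [ 0. -0. -1.]
t 9.9 front by rear edge 278.0 by front edge 286.9 318 393
```

View pics/v6.png

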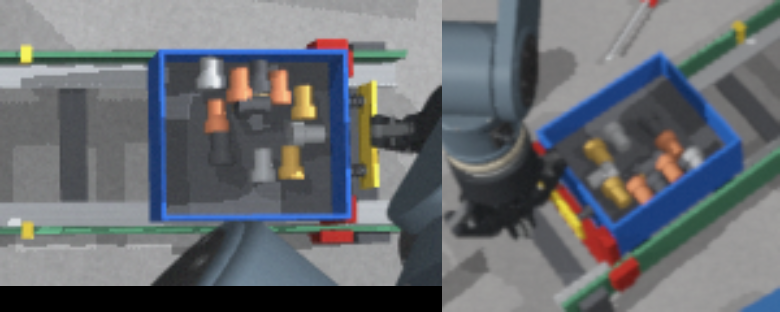

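The bin rests on both posts and hasn't moved between the two looks, and the fingers are clear of the plate. I'll back away and lift, then check once more.

drive_tool(
  deltas=[
    [[0, 10, 0, 0], [0, 25, -10, 0], [0, 35, -35, 0], [0, 40, -70, 0], [0, 40, -90, 0]],
  ],
)

```text
t: 10.42
tcp_pos: [0.6142, -0.4116, 0.2007]
tool_rot: [1.0, 0.011, 0.002, 0.002]
force: [0.2, -0.7, 1.3]
finger_gap: -0.002
gripper_force: 0.0
```

drive_tool(
  deltas=[
    [[0, 0, 0, 0], [0, 0, 0, 0], [0, 0, 0, 0], [0, 0, 0, 0]],
  ],
)

```text
t: 10.75
tcp_pos: [0.6124, -0.4076, 0.1955]
tool_rot: [1.0, 0.011, -0.001, -0.001]
force: [-0.8, 1.1, -0.0]
finger_gap: -0.005
gripper_force: 0.0
```

```bash
python3 - <<'E'
from h import *
s=st();binx();print(abs(s['qd']).max());manip.sign_off()
E
```

```text
t 10.75 lane mm [386.9  -3.  122.3] F lane [-1.14 -0.78 -0.04] gap -0.005
tool axis yaw err rad 0.0002 tilt [-0.003  0.003 -1.   ]
t 10.75 front by rear edge 278.0 by front edge 286.9 318 393
0.0072410910632626675
the job is handed in; nothing more can be done
```

I handed the job in at t≈10.8 s: gate down, bin caught on its buffer and held over 1 s about 58 mm short of the stop, then eased onto both posts with the arm clear; no verdict came back, and neither the buffer's travel nor the bystanders' positions were measured.

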